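# Set the rail lamp for the evening shogi game

## Task

Set up the light for the evening game: slide the lamp along the bamboo rail until its brass pointer stands over the middle of the red marker (not the white one), and leave it there. Then push the dimmer lever over towards the yellow dot, hold it well over for about two seconds and let it spring back upright; never push it towards the black dot. Leave everything else where it stands.

Things in the scene. Friction and masses are not known exactly. Their poses are not given: they have to be found in the camera images.
- rail: Fixed dark bamboo rail along its own y axis, 660 mm long, 28 mm thick, axis 155 mm above the table, on posts at y = -300 and +300 mm. Origin on the table under its middle; x points to its far side, z up. A brown lath runs 36 mm to the far side of the axis, top 162 mm high. A hand mirror and a scoop holder (200 mm high) hang on the far side at y = -245 and +245 mm.
- lamp (a joint): Slide position of the lamp carriage on the rail, in m along the rail's y axis; 0 at the middle of the rail, end stops at -0.16 and +0.16. It slides with about 4 N of friction and stays where it is left.
- lamp_grip (a point): Grip point in the lamp carriage's upright pale fin (20 mm thick along the rail, 45 mm across, 52 mm high): on its centre line above the rail axis, 16 mm below its top, 35 mm above the walnut block (50 mm across, 70 mm along the rail). A 68 mm wide black shade hangs below on the robot's side. Axes as the rail's.
- lamp_pointer (a point): Tip of the brass pointer, a 4 mm wide bar that sticks out of the carriage to the far side, in line with the middle of the fin along the rail: 54 mm to the far side of lamp_grip and 40 mm lower. Axes as the rail's.
- red_marker: The red marker clip fixed on the lath, the one to use: a bar 10 mm wide along the rail, 48 mm across it, 10 mm thick, with a 35 mm high upright tab at its far end. Origin in the middle of its underside; x and y axes as the rail's. The pointer passes 3 mm above the bar.
- white_marker: An ivory-white marker clip of the same shape, on the other side of the rail's middle; not to be used.
- switch: Fixed dimmer box of pale wood, 80 x 110 x 45 mm (x, y, z), on the table left or right of the board. Origin in the middle of its underside. On its top a yellow dot lies at y = +40 mm and a black dot at y = -40 mm, in its own axes; the lever stands at the middle.
- dimmer (a joint): Tilt of the black bat-shaped dimmer lever in rad: 0 upright, positive when leaning towards the yellow dot (the box's +y), stops at -0.45 and +0.45. It pivots at the middle of the box top (45 mm above the table), is spring-centred (0.35 N m/rad; about 3 to 5 N holds it over) and comes back upright when let go.
- dimmer_mid (a point): Point on the axis of the lever 45 mm from its pivot (at 90 mm above the table when upright). The lever is round, 12 mm thick at the foot widening to 20 mm in its upper 15 mm, 70 mm long.
- cup: White porcelain sake cup, 60 mm wide, 45 mm high, on the board (board top 30 mm above the table). Origin in the middle of its foot. Leave alone.
- burner: Lidded black iron incense burner, 84 mm wide, 84 mm high, on the board. Origin in the middle of its foot. Leave alone.
- piece_stand: Walnut captured-piece stand, top 90 x 100 mm, 64 mm high, on the board. Origin in the middle of its foot. Leave alone.
- piece_box: Walnut piece box with a dark green lacquer lid, 94 x 124 x 61 mm, on the table on the other side of the board from the dimmer box. Origin in the middle of its underside. Leave alone.
- fan: Closed folding fan, 200 mm long (x), 32 mm wide, 17 mm high, on the table at the right. Origin in the middle of its underside. Leave alone.
- caddy: Round dark red tea caddy, 74 mm wide, 73 mm high, on the table at the left. Origin in the middle of its underside. Leave alone.
Mind the look-alikes: they are no part of the job. Leave any orange look-alike of the switch alone.

How it is judged:
By the outcome, as a careful person would: the job done as asked, in the order asked, and still so for the second after the job is handed in, with the robot touching nothing.
It also fails if it takes over 56 s, if anything falls off the work surface, if the arm or the gripper's body presses on something with over 40 N, if the wrist force passes 120 N, or if a joint passes its speed limit or range.

## Robot

A 6-joint arm with a two-finger parallel gripper is mounted at the origin on the work surface. World frame = base frame: x ahead of the robot, y to its left, z up, the work surface at z = 0. Lengths are in m, angles in degrees, forces in N, time in s.
With the tool pointing down it reaches from about 0.4 to 0.825 m from the base axis. Payload 7 kg.
Tool frame: the origin (TCP) lies midway between the tips of the shut fingers; the grasp point (between the pads) lies r.hold_point_z behind it (r.hold_point_z is the distance from the TCP to the grasp point, in m); z points along the fingers, x is the direction in which the jaws open and shut, and the axes are right-handed (so a half turn about z gives the same grasp; the last joint's range is limited). The gripper opens to 88 mm and grips with 3 to 60 N. Pads are 19 mm wide; open, the fingers measure 130 mm over their backs; the gripper's body (78 mm by 193 mm) begins 47 mm behind the grasp point.
Start: joints at [-59.066, 20.546, 0.682, 0, -70.136, -16.507], TCP at [0.168, -0.654, 0.227] pointing down, gripper open.
Joint ranges: [-176.03, 176.03], [-82.01, 121.73], [-58.28, 71.71], [-173.87, 95.51], [-174.79, -0.11], [-173.66, 173.66]. Speed limits (degrees/s): [136.94, 136.94, 172.46, 180, 180, 180].

## Interface

Orientations are given as [roll, pitch, yaw] about the fixed x, y, z axes, in that order (R = Rz(yaw) Ry(pitch) Rx(roll)).
In Python, from plant import get_state, viewer, close_job, r gives the robot as it stands.
- The arm moves only by the tool apply_moves, never from a script. Its argument "plan" is a list of rows, each a list of 3 entries, a list of its own where there are three numbers: the closure in counts, from 0 (fully open) to 255 (shut), then the shift along the tool's x, y, z in units of 50 mm (1.0 is 50 mm), then the turn about the tool's z in units of 6 degrees (1.0 is 6 degrees). A call has 1 to 12 rows; each row shifts and turns the commanded pose from where the row before left it, along the tool's axes as they then stand; what a row does not reach is not made up. A row lasts 1/8 s, in which the tool goes at most 62.5 mm and 10.7 degrees, less where a joint would pass 70% of its speed; a pose out of reach is approached as far as the arm can. A call is refused whole if a number of a shift passes 1 or a number of a turn 1, either way. A call with a gripper value outside its range is refused whole. The fingers move at their own pace and stop on an object; "squeeze" is the grip in N (left out, the last holds). Time passes only in rows, so rows that do not move let the fingers close. It gives the time, the measured TCP pose, the force and the opening at its end, in the units of the state.
- get_state(): the state, without advancing time (a new reading comes with each control period).
- viewer.capture(name): name is "scene" or "side" or "wrist"; returns a dict with "frame" (400x640x3 uint8, blue, green, red), "K" (3x3 intrinsics, pixels), "R" (3x3) and "t" (3): a world point X has camera coordinates R X + t; the wrist camera has in their place "mount" (4x4, takes a point from camera to tool coordinates, whose origin is the TCP and whose axes are the tool frame's). Camera axes: x right, y down, z forward; pixel columns grow to the right and rows downward; lengths in m; the calibration is good to about 2 mm. The wrist camera is an equidistant fisheye: a pixel r from the principal point sees the ray r / f radians off the axis. A picture is of the moment at which its call begins: read the wrist's pose just before it. There is no depth.
- close_job(): hands the job in, once; it reports no verdict.
The state is a dict: "time_s": time; "joints": joint angles; "qd": joint speeds; "joint_torque": joint torques, N m; "tcp_pos": TCP position; "eef_rot": TCP orientation; "contact_force": force on the tool from outside, world axes, zero at the start; "moment": the same for the moment, N m; "gripper_width": finger opening in m.
Only numpy, scipy, OpenCV 4.12 (cv2) and the standard library are available. Lean on these libraries where they do the work, as an engineer would, in place of code of your own. Each camera call takes 0.05 s, during which the arm holds its last target.

## Working session

There is one attempt and no reset: what is moved stays moved. The work goes in short steps, Python scripts to look and compute and a tool call to move; the robot and the scene stay as the last step left them, time stands still between calls to the robot, and variables do not carry over. Pictures are saved under pics/ and viewed, and the job is handed in when it is done.

Besides the shell and the picture viewer there is one more tool, called after "Emit:" in YAML: its name, and indented under it one key for each argument. apply_moves: Moves the arm, as the interface text tells. Its arguments: {"type":"object","properties":{"plan":{"type":"array","items":{"type":"array"}},"squeeze":{"type":"number"}},"required":["plan"]}

```bash
mkdir -p pics; ls
python3 - <<'E'
from plant import get_state, viewer, r
import cv2
print(get_state()); print(r.hold_point_z)
for n in ("scene","side","wrist"):
    c=viewer.capture(n); cv2.imwrite(f"pics/{n}0.png",c["frame"])
    print(n,{k:v for k,v in c.items() if k!="frame"})
E
```

```text
pics
{'time_s': 0.0, 'joints': array([-5.90651889e+01,  2.05927087e+01,  6.35439807e-01, -2.13652063e-02,
       -7.01371677e+01, -1.65075945e+01]), 'qd': array([-0.05007487, -0.02994124,  0.05995662, -0.09170211, -0.08985933,
        0.03195109]), 'joint_torque': array([ 5.15685842e-04, -5.82707334e+01,  2.93053633e+01,  6.99657887e+00,
        6.85199499e-03, -1.77102997e-04]), 'tcp_pos': array([ 0.16804529, -0.65324492,  0.22561707]), 'eef_rot': array([-1.79992421e+02, -9.62515620e-02,  1.04419934e+02]), 'contact_force': array([-1.04579336,  0.20497042,  0.61750736]), 'moment': array([-0.00431033, -0.01825334, -0.03108402]), 'gripper_width': 0.08754533802988551}
0.0188
scene {'K': array([[420.86124708,   0.        , 323.95974478],
       [  0.        , 420.86124708, 203.97750112],
       [  0.        ,   0.        ,   1.        ]]), 'R': array([[-0.65149832,  0.75860213, -0.00852856],
       [ 0.65145376,  0.55364593, -0.51873325],
       [-0.38879035, -0.34350981, -0.8548936 ]]), 't': array([ 0.35107903, -0.22451349,  1.71008705])}
side {'K': array([[433.11831469,   0.        , 318.60541338],
       [  0.        , 433.11831469, 190.40152517],
       [  0.        ,   0.        ,   1.        ]]), 'R': array([[-0.9119367 , -0.41025861, -0.00770232],
       [-0.23959515,  0.54763123, -0.80168211],
       [ 0.33311502, -0.7292379 , -0.59770099]]), 't': array([0.43135414, 0.27456779, 1.11726124])}
wrist {'K': array([[309.70691629,   0.        , 320.75774151],
       [  0.        , 309.70691629, 200.0114634 ],
       [  0.        ,   0.        ,   1.        ]]), 'mount': array([[ 9.99999978e-01, -2.03620266e-04,  5.85547094e-05,
        -5.02552386e-04],
       [ 1.78787795e-04,  9.59275325e-01,  2.82472686e-01,
        -7.67217621e-02],
       [-1.13687251e-04, -2.82472669e-01,  9.59275340e-01,
        -1.57588339e-01],
       [ 0.00000000e+00,  0.00000000e+00,  0.00000000e+00,
         1.00000000e+00]])}
```

View pics/scene0.png

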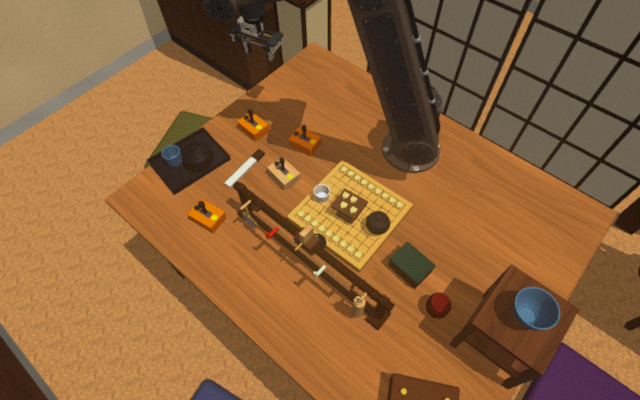

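View pics/side0.png

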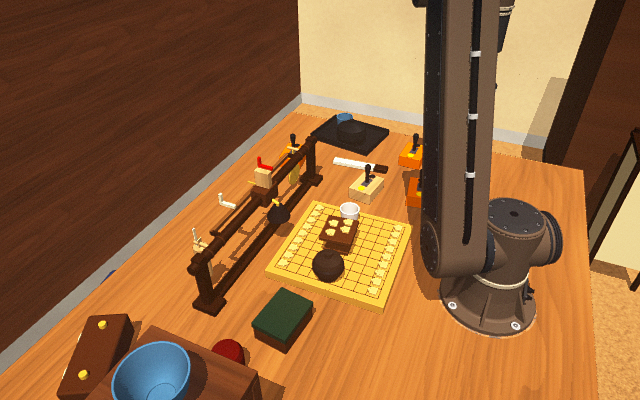

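View pics/wrist0.png

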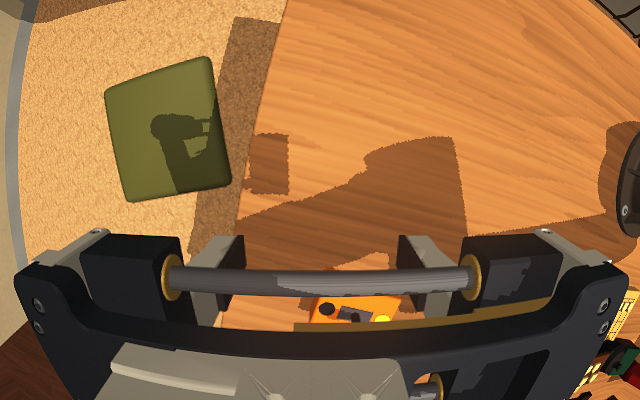

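The scene view shows the pale switch near (284,172), the rail running from (240,190) to (385,310), the lamp fin near (306,235), and the red marker near (271,233). I'll zoom in for exact pixels.

Run:
```python
import cv2
a=cv2.imread("pics/scene0.png")
cv2.imwrite("pics/s_a.png",cv2.resize(a[140:340,220:400],None,fx=4.4,fy=3,interpolation=cv2.INTER_CUBIC)[:, :] if 0 else cv2.resize(a[170:290,225:345],None,fx=5,fy=5,interpolation=cv2.INTER_CUBIC))
cv2.imwrite("pics/s_b.png",cv2.resize(a[145:205,255:335],None,fx=8,fy=8,interpolation=cv2.INTER_CUBIC))
cv2.imwrite("pics/s_c.png",cv2.resize(a[240:340,290:410],None,fx=6,fy=6,interpolation=cv2.INTER_CUBIC))
b=cv2.imread("pics/side0.png")
cv2.imwrite("pics/d_a.png",cv2.resize(b[125:275,180:340],None,fx=4,fy=4,interpolation=cv2.INTER_CUBIC))
cv2.imwrite("pics/d_b.png",cv2.resize(b[150:210,330:410],None,fx=8,fy=8,interpolation=cv2.INTER_CUBIC))
```

```text
(no output)
```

View pics/s_a.png

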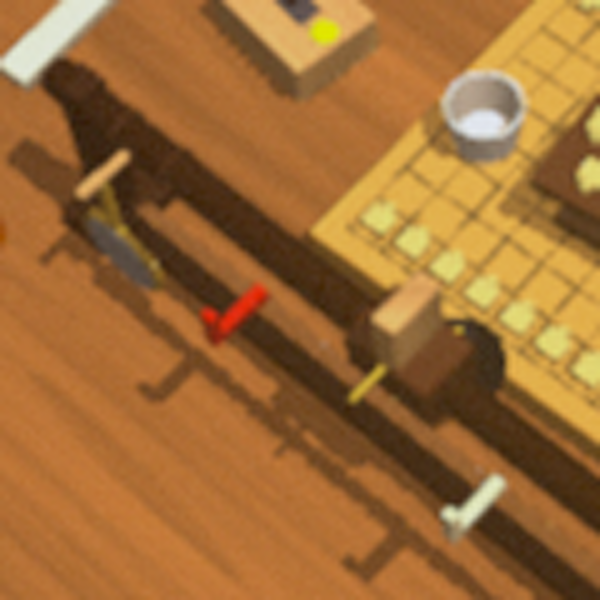

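View pics/s_b.png

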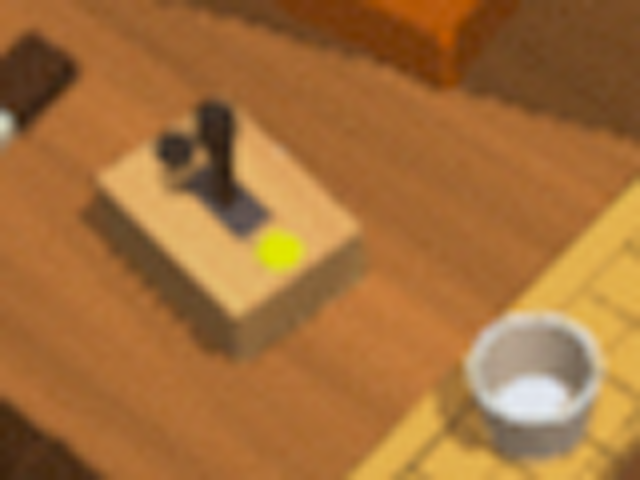

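View pics/s_c.png

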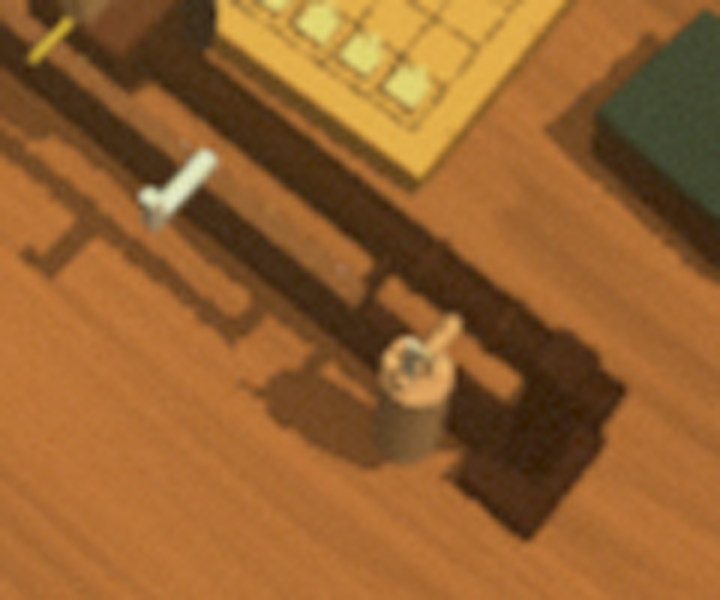

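View pics/d_a.png

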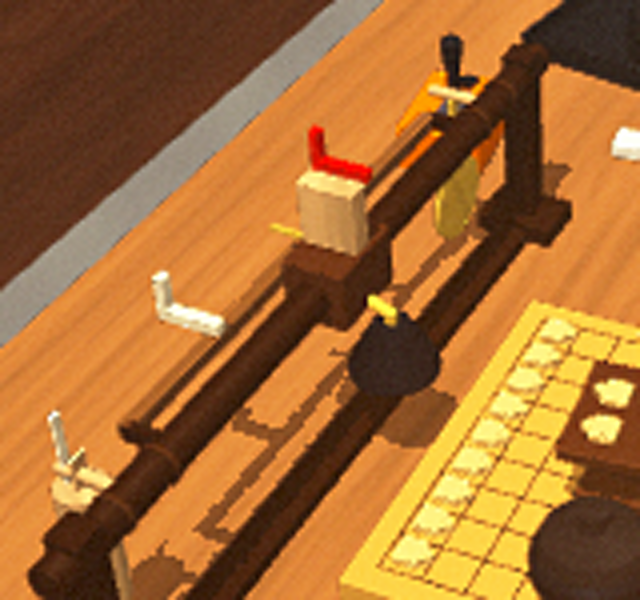

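View pics/d_b.png

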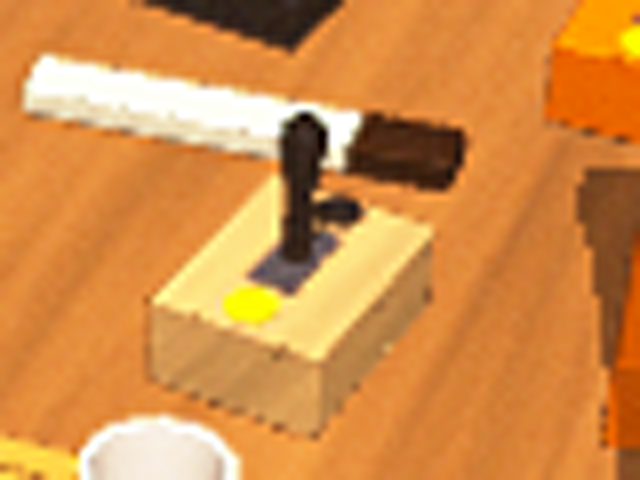

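```bash
cat > h.py <<'E'
import numpy as np, pickle
from scipy.optimize import least_squares
C={'scene':dict(K=np.array([[420.86124708,0,323.95974478],[0,420.86124708,203.97750112],[0,0,1]]),R=np.array([[-0.65149832,0.75860213,-0.00852856],[0.65145376,0.55364593,-0.51873325],[-0.38879035,-0.34350981,-0.8548936]]),t=np.array([0.35107903,-0.22451349,1.71008705])),
'side':dict(K=np.array([[433.11831469,0,318.60541338],[0,433.11831469,190.40152517],[0,0,1]]),R=np.array([[-0.9119367,-0.41025861,-0.00770232],[-0.23959515,0.54763123,-0.80168211],[0.33311502,-0.7292379,-0.59770099]]),t=np.array([0.43135414,0.27456779,1.11726124]))}
def proj(X,c):
    c=C[c]; p=c['K']@(c['R']@np.asarray(X)+c['t']); return p[:2]/p[2]
def cr(u,v,f,ox,oy): return np.array([(u+.5)/f-.5+ox,(v+.5)/f-.5+oy])
sa=lambda u,v:('scene',cr(u,v,5,225,170))
sb=lambda u,v:('scene',cr(u,v,8,255,145))
da=lambda u,v:('side',cr(u,v,4,180,125))
db=lambda u,v:('side',cr(u,v,8,330,150))
def T(p,X):
    c,s=np.cos(p[2]),np.sin(p[2]); return np.array([p[0]+c*X[0]-s*X[1],p[1]+s*X[0]+c*X[1],X[2]])
E
python3 - <<'E'
from h import *
ft=.233
obs=[ # point fn, obs
(lambda p:(.0225,p[3]-.01,ft),sa(372,323)),(lambda p:(.0225,p[3]+.01,ft),sa(403,341)),
(lambda p:(-.0225,p[3]+.01,ft),sa(440,292)),(lambda p:(-.0225,p[3]-.01,ft),sa(412,276)),
(lambda p:(.054,p[3],.177),sa(352,402)),(lambda p:(.054,p[3],.177),da(272,228)),
(lambda p:(.0225,p[3]+.01,ft),da(299,182)),(lambda p:(-.0225,p[3]+.01,ft),da(366,192)),
(lambda p:(.036-.024,p[4],.172),sa(263,290)),(lambda p:(.036+.022,p[4],.207),sa(209,312)),(lambda p:(.036+.024,p[4],.162),sa(216,342)),
(lambda p:(.036+.022,p[4],.207),da(316,130)),(lambda p:(.036-.024,p[4],.167),da(370,173)),
(lambda p:(.036-.024,p[5],.172),sa(500,481)),(lambda p:(.036+.022,p[5],.207),sa(450,513)),
(lambda p:(.036+.022,p[5],.207),da(160,276)),(lambda p:(.036-.024,p[5],.167),da(222,326)),
]
f=lambda p:np.concatenate([proj(T(p,a(p)),c)-uv for a,(c,uv) in obs])
s=least_squares(f,[.7,0,0,0,-.1,.1],loss='soft_l1')
print(s.x,np.degrees(s.x[2]));print(np.round(f(s.x).reshape(-1,2),1))
p=s.x
for n,X in dict(grip=(0,p[3],.217),goal=(0,p[4],.217),o=(0,0,.155),ends=(0,-.33,.155),mir=(.04,-.245,.2)).items(): print(n,T(p,X))
z=.045;obs=[((0,.04,z),sb(281,251)),((0,-.04,z),sb(174,150)),((0,.04,z),db(252,305)),((0,-.04,z),db(340,210)),
((0,0,.115),db(303,125)),((0,0,.115),sb(215,112)),
((.04,.055,z),sb(235,318)),((-.04,.055,z),sb(362,232)),((.04,-.055,z),sb(95,180)),
((.04,.055,z),db(150,302)),((-.04,.055,z),db(320,360)),((-.04,-.055,z),db(433,232))]
f=lambda p:np.concatenate([proj(T(p,a),c)-uv for a,(c,uv) in obs])
for y0 in(0,3):
  s=least_squares(f,[.5,-.3,y0],loss='soft_l1');print(s.cost,s.x,np.degrees(s.x[2]));print(np.round(f(s.x).reshape(-1,2),1))
E
```

```text
[ 0.64672483 -0.10521975  0.0171445   0.12079359  0.02086442  0.22552076] 0.9823077596218348
[[-2.4  1. ]
 [-3.5  1.2]
 [-1.   0.6]
 [-0.5  0.1]
 [-1.6  2.6]
 [-4.2 -0.3]
 [-5.2 -0.9]
 [-7.4  0.2]
 [ 1.7 -2. ]
 [ 1.1 -1.6]
 [ 1.  -0.5]
 [ 0.  -2.3]
 [ 1.2  1.5]
 [ 4.1 -2.2]
 [ 4.1 -2. ]
 [ 0.4 -0.5]
 [ 1.8  3.1]]
grip [0.64465399 0.01555609 0.217     ]
goal [ 0.64636714 -0.0843584   0.217     ]
o [ 0.64672483 -0.10521975  0.155     ]
ends [ 0.65238224 -0.43517125  0.155     ]
mir [ 0.69091915 -0.349498    0.2       ]
2.1055009954907655 [ 0.43142564 -0.29685047 -0.13662402] -7.827979710662847
[[ 0.1  0.1]
 [ 0.4  0. ]
 [-0.4  0.6]
 [-0.5  0.6]
 [-0.  -0.5]
 [ 0.  -0.2]
 [ 0.1  0. ]
 [ 0.7 -0.9]
 [-0.4 -0.5]
 [-0.6 -0.5]
 [-0.1 -0.1]
 [ 0.4 -0.8]]
2.1055009954914787 [ 0.43142564 -0.29685047  6.14656131] 352.1720216566084
[[ 0.1  0.1]
 [ 0.4  0. ]
 [-0.4  0.6]
 [-0.5  0.6]
 [-0.  -0.5]
 [ 0.  -0.2]
 [ 0.1  0. ]
 [ 0.7 -0.9]
 [-0.4 -0.5]
 [-0.6 -0.5]
 [-0.1 -0.1]
 [ 0.4 -0.8]]
```

```bash
cat > rail.py <<'E'
from h import *
obs=[ # point fn, obs
(lambda p:(.0225,p[3]-.01,p[6]),sa(372,323)),(lambda p:(.0225,p[3]+.01,p[6]),sa(403,341)),
(lambda p:(-.0225,p[3]+.01,p[6]),sa(440,292)),(lambda p:(-.0225,p[3]-.01,p[6]),sa(412,276)),
(lambda p:(.054,p[3],p[6]-.056),sa(352,402)),(lambda p:(.054,p[3],p[6]-.056),da(272,228)),
(lambda p:(.0225,p[3]+.01,p[6]),da(299,182)),(lambda p:(-.0225,p[3]+.01,p[6]),da(366,192)),
(lambda p:(.036-.024,p[4],p[7]+.01),sa(263,290)),(lambda p:(.036+.022,p[4],p[7]+.035),sa(209,312)),(lambda p:(.036+.024,p[4],p[7]),sa(216,342)),
(lambda p:(.036+.022,p[4],p[7]+.035),da(316,130)),(lambda p:(.036-.024,p[4],p[7]+.005),da(370,173)),
(lambda p:(.036-.024,p[5],p[7]+.01),sa(500,481)),(lambda p:(.036+.022,p[5],p[7]+.035),sa(450,513)),
(lambda p:(.036+.022,p[5],p[7]+.035),da(160,276)),(lambda p:(.036-.024,p[5],p[7]+.005),da(222,326)),
]
f=lambda p:np.concatenate([proj(T(p,a(p)),c)-uv for a,(c,uv) in obs])
for y0 in (-.4,0,.4):
  s=least_squares(f,[.7,0,y0,0,-.1,.1,.233,.162],x_scale=.1)
  print(s.cost,s.x,np.degrees(s.x[2]));
print(np.round(f(s.x).reshape(-1,2),1))
E
python3 rail.py
```

```text
87.79135013441176 [ 0.64602314  0.73940997 -0.00361532 -0.72819873 -0.8229694  -0.62314835
  0.22834881  0.16412571] -0.20714237984850373
87.79135013441181 [ 0.64519266  0.50969894 -0.00361532 -0.4984862  -0.59325686 -0.39343582
  0.22834881  0.16412571] -0.20714270944020705
87.7913501344117 [ 0.64349337  0.03967624 -0.00361532 -0.02846043 -0.1232311   0.07658995
  0.22834881  0.16412571] -0.20714240858106353
[[-3.1  0.4]
 [-4.4  0.7]
 [-1.7  0.4]
 [-1.  -0.3]
 [-2.5  1.9]
 [-2.6  0.2]
 [-3.8 -0.3]
 [-6.2  0.9]
 [ 2.4 -2.9]
 [ 2.1 -1.2]
 [ 1.6 -1.6]
 [ 1.3  0.1]
 [ 2.   1.2]
 [ 2.9 -3.1]
 [ 2.6 -1.8]
 [ 1.7  0.7]
 [ 2.3  1.4]]
```

```bash
cat >> h.py <<'E'
def tri(*o):
    s=least_squares(lambda X:np.concatenate([proj(X,c)-uv for c,uv in o]),[.65,0,.2],x_scale=.1); return np.round(s.x,4),round(s.cost,2)
E
python3 - <<'E'
from h import *
print('ptr',tri(sa(352,402),da(272,228)))
print('fin++',tri(sa(403,341),da(299,182)))
print('fin-+',tri(sa(440,292),da(366,192)))
print('redtab',tri(sa(209,312),da(316,130)))
print('rednear',tri(sa(263,290),da(370,173)))
print('whtab',tri(sa(450,513),da(160,276)))
print('whnear',tri(sa(500,481),da(222,326)))
sc=lambda u,v:('scene',cr(u,v,6,290,240))
print('scoop',tri(sc(455,320),da(55,420)))
E
```

```text
ptr (array([0.688 , 0.0129, 0.1759]), np.float64(0.16))
fin++ (array([0.6537, 0.0265, 0.2311]), np.float64(1.98))
fin-+ (array([0.6103, 0.0163, 0.2261]), np.float64(6.45))
redtab (array([ 0.7075, -0.0868,  0.1964]), np.float64(0.0))
rednear (array([ 0.6647, -0.0863,  0.1681]), np.float64(0.24))
whtab (array([0.7099, 0.113 , 0.1966]), np.float64(0.01))
whnear (array([0.666 , 0.1132, 0.1675]), np.float64(0.18))
scoop (array([0.6706, 0.2694, 0.2128]), np.float64(0.99))
```

```bash
sed -i 's/\.036/p[8]/g; s/\.233,\.162\]/.233,.162,.054]/' rail.py; python3 rail.py; python3 -c "
from h import *
sb2=sb
o=[('cup',)]
"
python3 - <<'E'
from h import *
sd=lambda u,v:('side',np.array([u,v])); ss=lambda u,v:('scene',np.array([u,v]))
sc=lambda u,v:('scene',cr(u,v,6,290,240))
# rail ends, wood
print('end-',sa(65,72)[1], 'end+',sc(590,350)[1])
def bp(o,z):
    c,uv=o;c=C[c];d=c['R'].T@np.linalg.inv(c['K'])@[*uv,1];o=-c['R'].T@c['t'];return o+d*(z-o[2])/d[2]
print(bp(sa(60,75),.165),bp(sc(585,340),.165),'cup',bp(sa(484,105),.075))
print('fan',bp(ss(233,185),.01),bp(ss(263,153),.01))
for u,v in((254,124),(306,139),(207,214)):print('orange',bp(ss(u,v),.045))
print('cam',[-c['R'].T@c['t'] for c in C.values()])
E
```

```text
20.706696057128468 [ 0.63439877  0.05818276 -0.00614023 -0.04611623 -0.14346764  0.05564615
  0.22797815  0.16212501  0.05394242] -0.3518092224930666
20.706696057128557 [ 0.62853332 -0.89705469 -0.00614023  0.90913922  0.81178781  1.01090161
  0.22797815  0.16212501  0.05394242] -0.35180939156339613
20.70669605712867 [ 0.63316922 -0.14206048 -0.00614023  0.15413078  0.05677937  0.25589317
  0.22797815  0.16212501  0.05394242] -0.3518091826301295
[[-0.8 -1.5]
 [-2.1 -1.2]
 [ 0.6 -1.5]
 [ 1.3 -2.1]
 [-0.3 -0.1]
 [ 0.   1.2]
 [-1.   0.7]
 [-3.4  2. ]
 [ 0.2 -1.2]
 [-0.2  0.6]
 [-0.7  0.1]
 [-0.7 -0.2]
 [-0.1  0.8]
 [ 0.3 -1.3]
 [-0.1  0.1]
 [-0.4 -0.1]
 [ 0.   0.6]]
end- [237.6 184. ] end+ [387.91666667 297.91666667]
[ 0.63517464 -0.30595972  0.165     ] [0.62049865 0.31320168 0.165     ] cup [ 0.42383783 -0.11013502  0.075     ]
fan [ 0.59239497 -0.41355541  0.01      ] [ 0.40798735 -0.43546075  0.01      ]
orange [ 0.34177207 -0.54713552  0.045     ]
orange [ 0.26298172 -0.33111954  0.045     ]
orange [ 0.75015201 -0.37016778  0.045     ]
cam [array([1.0398529 , 0.44540336, 1.34847406]), array([0.08697628, 0.84135409, 0.89122666])]
```

Emit:
apply_moves:
  plan:
    - [0,[0,0,-0.5],1]
    - [0,[0,0,-0.5],1]
    - [0,[0,0,-0.5],0.46]
    - [0,[0.9,0.63,0],0]
    - [0,[0.9,0.63,0],0]
    - [0,[0.9,0.63,0],0]
    - [0,[0.9,0.63,0],0]
    - [0,[0.9,0.63,0],0]
    - [0,[0.9,0.63,0],0]
    - [0,[0.9,0.63,0],0]
    - [0,[0.9,0.63,0],0]
    - [0,[0.9,0.63,0],0]

```text
time_s: 1.65
tcp_pos: [0.4547, -0.2486, 0.3016]
eef_rot: [180.0, -0.0, 89.7]
contact_force: [1.0, 0.1, 0.7]
gripper_width: 0.0874
```

Emit:
apply_moves:
  plan:
    - [0,[0.87,0.6,0],0]
    - [0,[0.87,0.6,0],0]
    - [0,[0.87,0.6,0],0]
    - [0,[0.87,0.6,0],0]
    - [0,[0.87,0.6,0],0]
    - [0,[0.87,0.6,0],0]
    - [0,[0,0,0],0]
    - [0,[0,0,0],0]

```text
time_s: 2.65
tcp_pos: [0.6352, 0.0097, 0.301]
eef_rot: [-179.9, 0.0, 89.7]
contact_force: [-0.4, 0.5, -0.2]
gripper_width: 0.0877
```

```bash
cat > look.py <<'E'
import sys,cv2,numpy as np,pickle
from plant import get_state, viewer
s=get_state(); n=sys.argv[1]
print(s['time_s'],s['tcp_pos'],s['eef_rot'],s['contact_force'],s['gripper_width'])
for k in sys.argv[2:]:
    c=viewer.capture(k); cv2.imwrite(f"pics/{k}{n}.png",c["frame"]); pickle.dump((s,c),open(f"pics/{k}{n}.pkl","wb"))
E
python3 look.py 1 wrist
```

```text
2.65 [0.63521687 0.00969175 0.30097543] [-1.79930488e+02  2.12080872e-02  8.97028382e+01] [-0.38043649  0.49321932 -0.22109139] 0.08767482339210035
```

View pics/wrist1.png

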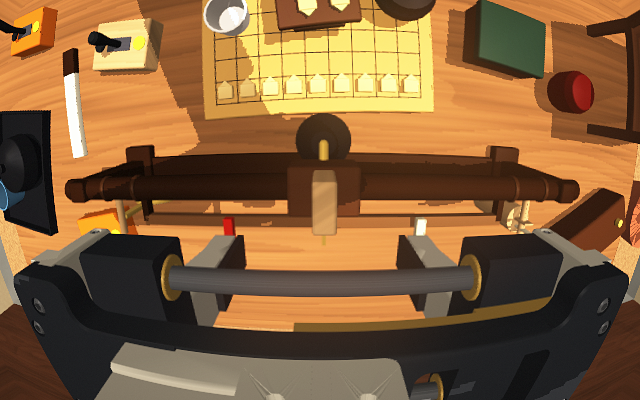

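```bash
cat >> h.py <<'E'
from scipy.spatial.transform import Rotation as Ro
def wbp(pk,uv,z):
    s,c=pickle.load(open(pk,'rb')); K=c['K']; d=(np.array(uv)-K[:2,2])/K[0,0]; th=np.linalg.norm(d)
    ray=np.array([*(d/th*np.sin(th)),np.cos(th)])
    Rt=Ro.from_euler('xyz',s['eef_rot'],degrees=True).as_matrix(); M=c['mount']
    o=Rt@M[:3,3]+s['tcp_pos']; r=Rt@M[:3,:3]@ray
    return o+r*(z-o[2])/r[2]
E
python3 - <<'E'
from h import *
import cv2
P='pics/wrist1.pkl'
a=cv2.imread('pics/wrist1.png')
cv2.imwrite('pics/w1z.png',cv2.resize(a[160:250,210:440],None,fx=3.45,fy=3.45,interpolation=cv2.INTER_CUBIC))
for n,uv,z in(('ptr',(323.5,240),.176),('red',(229.5,222),.172),('white',(420.5,222),.172),('fin',(324,200),.23),('railL',(75,190),.155),('railR',(570,190),.155)):print(n,wbp(P,uv,z))
E
```

```text
ptr [0.68312171 0.01155735 0.176     ]
red [ 0.66568345 -0.08391807  0.172     ]
white [0.66680907 0.11094286 0.172     ]
fin [0.62584702 0.01167682 0.23      ]
railL [ 0.63269587 -0.30910985  0.155     ]
railR [0.63589838 0.33390678 0.155     ]
```

View pics/w1z.png

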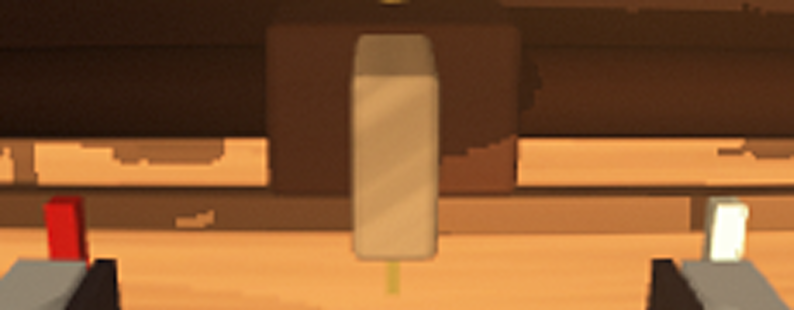

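Emit:
apply_moves:
  plan:
    - [0,[0.05,-0.02,0.6],0]
    - [0,[0,0,0.6],0]
    - [0,[0,0,0.5],0]
    - [0,[0,0,0.36],0]
    - [0,[0,0,0],0]
    - [255,[0,0,0],0]
    - [255,[0,0,0],0]
    - [255,[0,0,0],0]
    - [255,[0,0,0],0]
    - [255,[0,0,0],0]
    - [255,[0,0,0],0]
  squeeze: 20

```text
time_s: 4.08
tcp_pos: [0.6345, 0.0121, 0.1986]
eef_rot: [-180.0, -0.0, 89.7]
contact_force: [-0.8, 0.4, 0.2]
gripper_width: 0.0332
```

```bash
python3 look.py 2 wrist
```

```text
4.075 [0.63452426 0.01212202 0.19855339] [-1.79997487e+02 -1.29679371e-03  8.96671836e+01] [-0.81967874  0.43865978  0.19896113] 0.03315543847232901
```

View pics/wrist2.png

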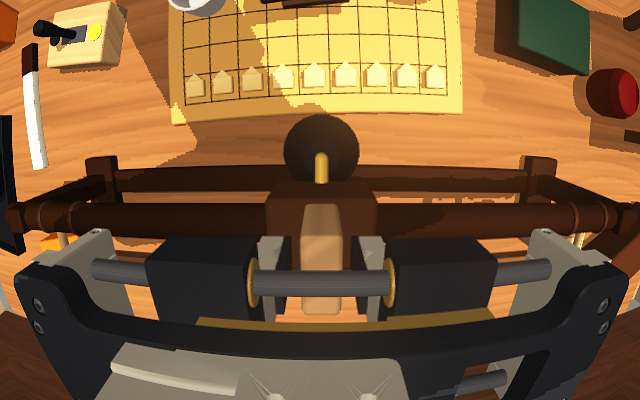

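The fin stands centred between the pads (columns 300–345) and the fingers are still closing at 33 mm. I'll wait, then slide.

Emit:
apply_moves:
  plan:
    - [255,[0,0,0],0]
    - [255,[0,0,0],0]
    - [255,[0,0,0],0]

```text
time_s: 4.5
tcp_pos: [0.6345, 0.0122, 0.1985]
eef_rot: [-180.0, -0.0, 89.7]
contact_force: [0.6, 0.7, 0.2]
gripper_width: 0.0199
```

Emit:
apply_moves:
  plan:
    - [255,[-0.24,0,0],0]
    - [255,[-0.24,0,0],0]
    - [255,[-0.24,0,0],0]
    - [255,[-0.24,0,0],0]
    - [255,[-0.24,0,0],0]
    - [255,[-0.24,0,0],0]
    - [255,[-0.24,0,0],0]
    - [255,[-0.24,0,0],0]
    - [255,[0,0,0],0]
    - [255,[0,0,0],0]

```text
time_s: 5.75
tcp_pos: [0.6338, -0.0851, 0.1985]
eef_rot: [-180.0, 0.1, 89.6]
contact_force: [0.7, -4.0, -1.8]
gripper_width: 0.0199
```

```bash
python3 look.py 3 scene side
python3 - <<'E'
import cv2
a=cv2.imread("pics/scene3.png");b=cv2.imread("pics/side3.png")
cv2.imwrite("pics/s3.png",cv2.resize(a[200:280,230:310],None,fx=7,fy=7,interpolation=cv2.INTER_CUBIC))
cv2.imwrite("pics/d3.png",cv2.resize(b[135:215,220:320],None,fx=7,fy=7,interpolation=cv2.INTER_CUBIC))
E
```

```text
5.75 [ 0.63382882 -0.08513446  0.19849506] [-1.79971372e+02  8.21636209e-02  8.96301611e+01] [ 0.70500872 -3.98485491 -1.8458442 ] 0.01994223911038727
```

View pics/s3.png

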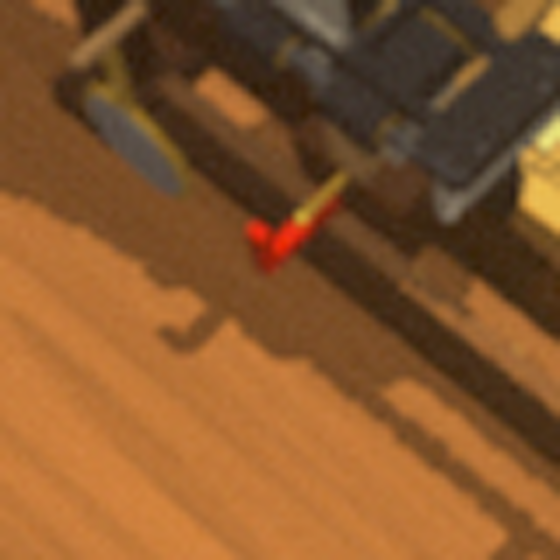

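View pics/d3.png

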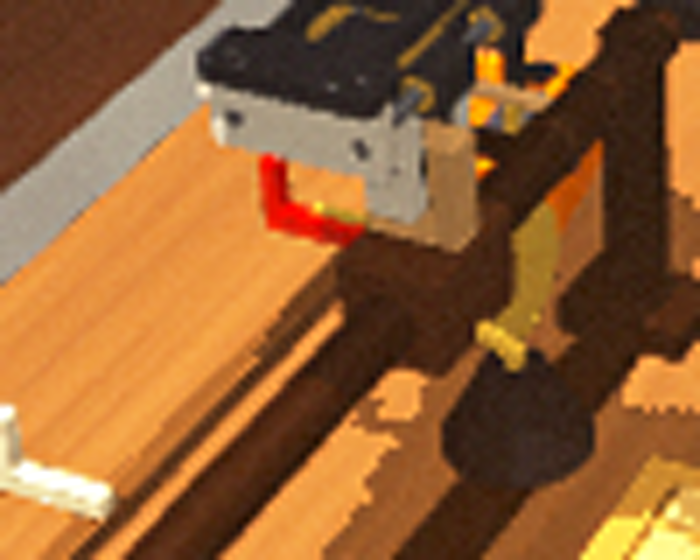

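Emit:
apply_moves:
  plan:
    - [0,[0,0,0],0]
    - [0,[0,0,0],0]
    - [0,[0,0,0],0]
    - [0,[0,0,0],0]
    - [0,[0,0,0],0]
    - [0,[0,0,0],0]
    - [0,[0,0,-0.5],0]
    - [0,[0,0.3,-0.5],0]
    - [0,[0,0.4,-0.3],0]
    - [0,[0,0.3,0],0]
    - [0,[0,0,0],0]
    - [0,[0,0,0],0]

```text
time_s: 7.35
tcp_pos: [0.6833, -0.0842, 0.2622]
eef_rot: [-179.9, 0.0, 89.7]
contact_force: [-0.5, -0.5, -0.5]
gripper_width: 0.088
```

```bash
python3 look.py 4 wrist; python3 -c "
import cv2
a=cv2.imread('pics/wrist4.png');cv2.imwrite('pics/w4z.png',cv2.resize(a[140:260,270:370],None,fx=5,fy=5,interpolation=cv2.INTER_CUBIC))"
```

```text
7.35 [ 0.68325121 -0.08417933  0.26224468] [-1.79879241e+02  1.53045419e-03  8.96584928e+01] [-0.53325585 -0.48020408 -0.49106018] 0.08796648680987752
```

View pics/wrist4.png

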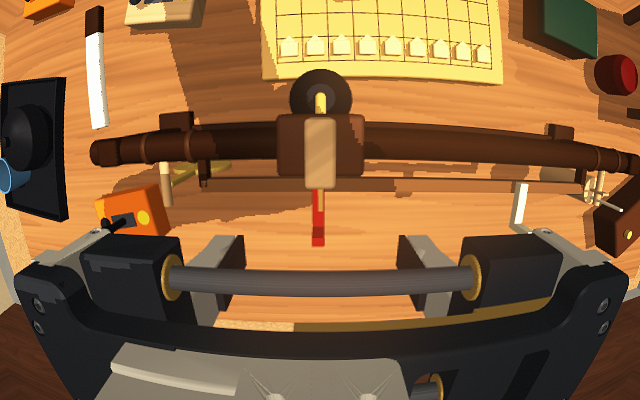

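View pics/w4z.png

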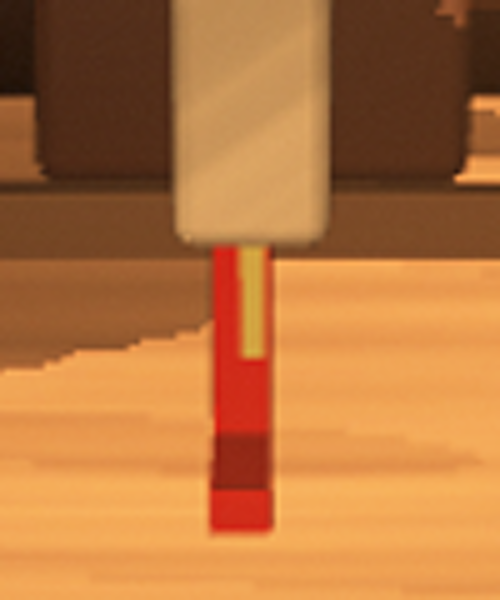

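Emit:
apply_moves:
  plan:
    - [0,[0,-0.5,0],0]
    - [0,[0,-0.5,0.3],0]
    - [0,[0,0,0.5],0]
    - [0,[0,0,0.5],0]
    - [255,[0,0,0],0]
    - [255,[0,0,0],0]
    - [255,[0,0,0],0]
    - [255,[0,0,0],0]
    - [255,[0,0,0],0]
    - [255,[0,0,0],0]
    - [255,[0,0,0],0]
    - [255,[0,0,0],0]

```text
time_s: 8.9
tcp_pos: [0.6339, -0.084, 0.1985]
eef_rot: [-180.0, 0.0, 89.7]
contact_force: [0.0, -0.3, 0.5]
gripper_width: 0.0196
```

Emit:
apply_moves:
  plan:
    - [255,[0,0,0],0]
    - [255,[0,0,0],0]
    - [255,[-0.018,0,0],0]
    - [255,[-0.018,0,0],0]
    - [255,[0,0,0],0]
    - [255,[0,0,0],0]

```text
time_s: 9.65
tcp_pos: [0.6339, -0.0855, 0.1985]
eef_rot: [180.0, -0.0, 89.7]
contact_force: [-1.3, 3.7, 1.9]
gripper_width: 0.02
```

Emit:
apply_moves:
  plan:
    - [0,[0,0,0],0]
    - [0,[0,0,0],0]
    - [0,[0,0,0],0]
    - [0,[0,0,0],0]
    - [0,[0,0,0],0]
    - [0,[0,0,0],0]
    - [0,[0,0,-0.5],0]
    - [0,[0,0.3,-0.5],0]
    - [0,[0,0.4,-0.3],0]
    - [0,[0,0.3,0],0]
    - [0,[0,0,0],0]
    - [0,[0,0,0],0]

```text
time_s: 11.15
tcp_pos: [0.6832, -0.086, 0.2623]
eef_rot: [-179.9, 0.0, 89.7]
contact_force: [-0.6, -0.4, -0.3]
gripper_width: 0.0871
```

```bash
python3 look.py 5 wrist; python3 -c "
import cv2
a=cv2.imread('pics/wrist5.png');cv2.imwrite('pics/w5z.png',cv2.resize(a[170:260,280:360],None,fx=6,fy=6,interpolation=cv2.INTER_CUBIC))"
```

```text
11.15 [ 0.68324128 -0.08598197  0.26225694] [-1.79879531e+02  2.63535532e-03  8.96592650e+01] [-0.59391385 -0.35959955 -0.33655309] 0.0871041212515857
```

View pics/w5z.png

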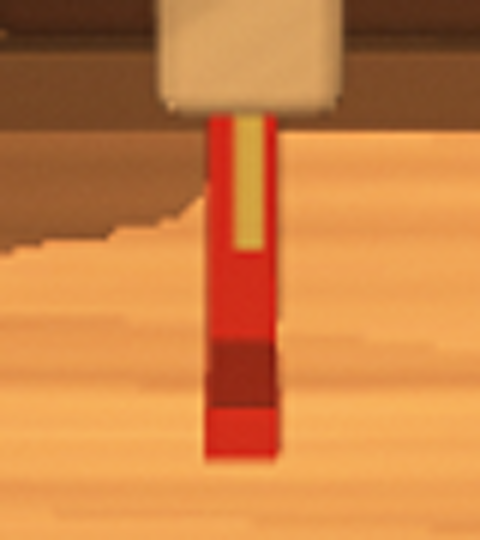

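Emit:
apply_moves:
  plan:
    - [0,[0,-0.5,0],0]
    - [0,[0,-0.5,0.3],0]
    - [0,[0,0,0.5],0]
    - [0,[0,0,0.5],0]
    - [255,[0,0,0],0]
    - [255,[0,0,0],0]
    - [255,[0,0,0],0]
    - [255,[0,0,0],0]
    - [255,[0,0,0],0]
    - [255,[0,0,0],0]
    - [255,[0,0,0],0]
    - [255,[0,0,0],0]

```text
time_s: 12.7
tcp_pos: [0.634, -0.0856, 0.1986]
eef_rot: [180.0, -0.0, 89.7]
contact_force: [0.4, 0.8, 0.6]
gripper_width: 0.02
```

Emit:
apply_moves:
  plan:
    - [255,[0,0,0],0]
    - [255,[0,0,0],0]
    - [255,[-0.02,0,0],0]
    - [255,[0,0,0],0]
    - [255,[0,0,0],0]

```text
time_s: 13.32
tcp_pos: [0.634, -0.0864, 0.1985]
eef_rot: [180.0, -0.0, 89.7]
contact_force: [-1.3, 3.9, 0.9]
gripper_width: 0.0199
```

Emit:
apply_moves:
  plan:
    - [0,[0,0,0],0]
    - [0,[0,0,0],0]
    - [0,[0,0,0],0]
    - [0,[0,0,0],0]
    - [0,[0,0,0],0]
    - [0,[0,0,0],0]
    - [0,[0,0,-0.5],0]
    - [0,[0,0.3,-0.5],0]
    - [0,[0,0.4,-0.3],0]
    - [0,[0,0.3,0],0]
    - [0,[0,0,0],0]
    - [0,[0,0,0],0]

```text
time_s: 14.82
tcp_pos: [0.6833, -0.087, 0.2623]
eef_rot: [-179.9, 0.0, 89.7]
contact_force: [-0.1, -0.4, 0.9]
gripper_width: 0.0878
```

```bash
python3 look.py 6 wrist; python3 -c "
import cv2
a=cv2.imread('pics/wrist6.png');cv2.imwrite('pics/w6z.png',cv2.resize(a[170:260,280:360],None,fx=6,fy=6,interpolation=cv2.INTER_CUBIC))"
```

```text
14.825 [ 0.68325679 -0.0869708   0.26225266] [-1.79881576e+02  2.04097474e-03  8.96635052e+01] [-0.1492214  -0.37189789  0.8514914 ] 0.08783185079311707
```

View pics/w6z.png

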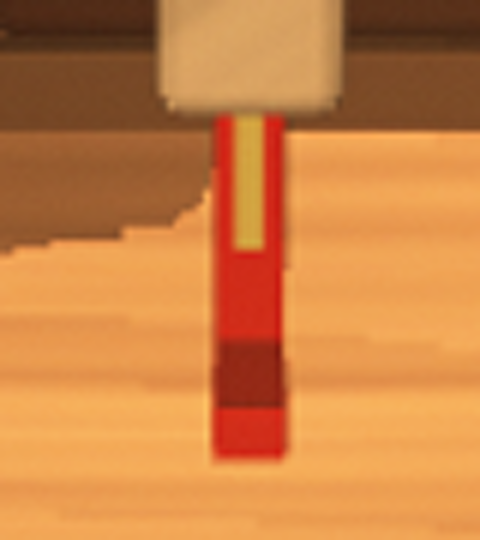

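View pics/wrist6.png

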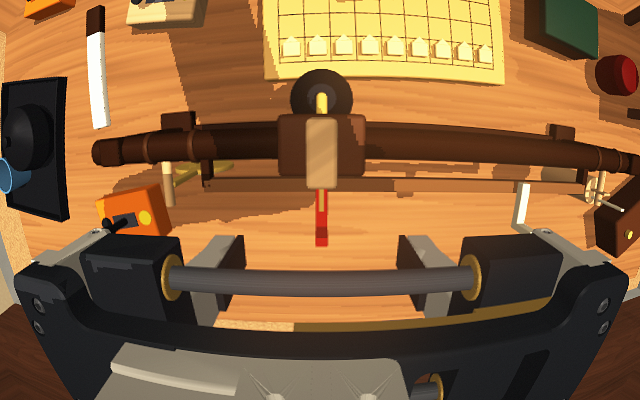

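Emit:
apply_moves:
  plan:
    - [0,[0,0,-0.4],0.62]
    - [255,[0,0,-0.4],0.63]
    - [255,[-0.85,-0.63,0],0]
    - [255,[-0.85,-0.63,0],0]
    - [255,[-0.85,-0.63,0],0]
    - [255,[-0.85,-0.63,0],0]
    - [255,[-0.85,-0.63,0],0]
    - [255,[-0.85,-0.63,0],0]
    - [255,[-0.85,-0.63,0],0]
    - [255,[0,0,0],0]
    - [255,[0,0,0],0]
    - [255,[0,0,0],0]

```text
time_s: 16.38
tcp_pos: [0.4254, -0.351, 0.3034]
eef_rot: [-180.0, -0.0, 82.2]
contact_force: [0.1, 0.5, -0.0]
gripper_width: 0.0004
```

```bash
python3 look.py 7 wrist
```

```text
16.375 [ 0.42542577 -0.35101298  0.30344527] [-1.79998087e+02 -7.62528066e-03  8.22251992e+01] [ 0.13101531  0.46518229 -0.01834079] 0.00044650605120002154
```

View pics/wrist7.png

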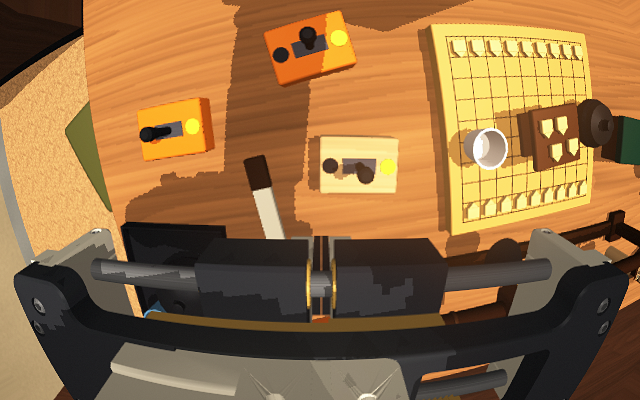

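Run:
```python
from h import *
P='pics/wrist7.pkl'
y=wbp(P,(388.5,167),.045);b=wbp(P,(331,166),.045);t=wbp(P,(366,176),.115)
print(y,b,(y+b)/2,np.degrees(np.arctan2(*(y-b)[:2])),t)
s,_=pickle.load(open(P,'rb'));R=Ro.from_euler('xyz',s['eef_rot'],degrees=True).as_matrix()
for q in(y,b,(y+b)/2,t,wbp(P,(322,240),.085)):print(np.round(R.T@(q-s['tcp_pos'])*1e3,1))
```

```text
[ 0.436404   -0.25852742  0.045     ] [ 0.42494638 -0.33751701  0.045     ] [ 0.43067519 -0.29802222  0.045     ] 8.253315711447929 [ 0.42902896 -0.29965242  0.115     ]
[ 93.1  -1.6 258.5]
[ 13.3  -2.3 258.4]
[ 53.2  -2.  258.5]
[ 51.4  -3.4 188.5]
[  1.   89.4 218.4]
```

Emit:
apply_moves:
  plan:
    - [255,[0,-0.04,0.9],0]
    - [255,[0,0,0.9],0]
    - [255,[0,0,0.9],0]
    - [255,[0,0,0.9],0]
    - [255,[0,0,0.5],0]
    - [255,[0,0,0.26],0]
    - [255,[0,0,0],0]
    - [255,[0,0,0],0]

```text
time_s: 17.42
tcp_pos: [0.4239, -0.3516, 0.0867]
eef_rot: [179.9, 0.0, 82.2]
contact_force: [0.5, -0.4, 1.0]
gripper_width: 0.0002
```

```bash
python3 look.py 8 wrist side
```

```text
17.425 [ 0.42391066 -0.35159834  0.08665587] [1.79909572e+02 3.50115675e-02 8.22044695e+01] [ 0.50412857 -0.35847106  0.99455616] 0.0001768247827824909
```

View pics/wrist8.png

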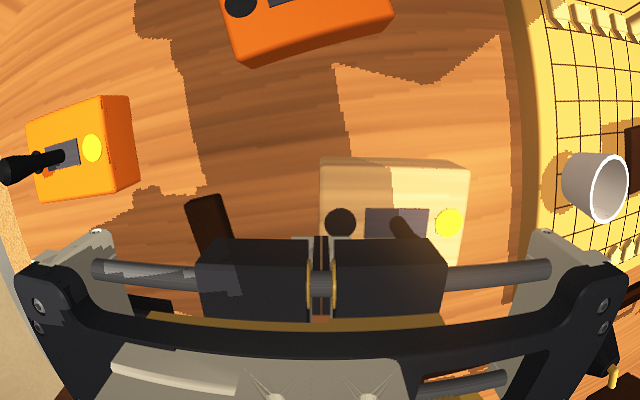

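View pics/side8.png

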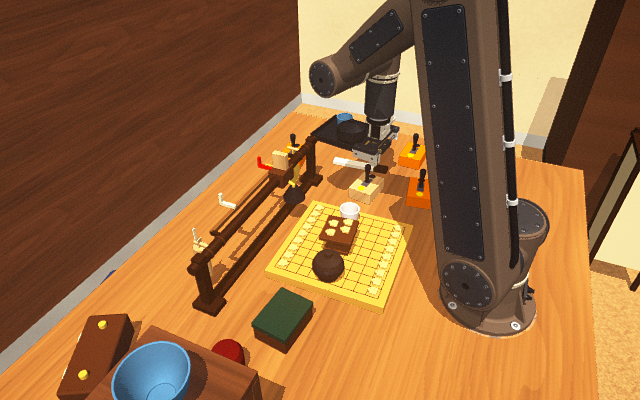

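Emit:
apply_moves:
  plan:
    - [255,[0.2,0,0],0]
    - [255,[0.2,0,0],0]
    - [255,[0.1,0,0],0]
    - [255,[0,0,0],0]

```text
time_s: 18.02
tcp_pos: [0.4266, -0.3261, 0.0857]
eef_rot: [180.0, 0.0, 82.2]
contact_force: [-0.3, 0.7, 0.4]
gripper_width: 0.0007
```

Emit:
apply_moves:
  plan:
    - [255,[0.1,0,0],0]
    - [255,[0.08,0,0],0]
    - [255,[0,0,0],0]

```text
time_s: 18.4
tcp_pos: [0.4277, -0.3176, 0.0856]
eef_rot: [180.0, 0.0, 82.2]
contact_force: [0.3, -0.8, 0.6]
gripper_width: 0.0004
```

```bash
python3 look.py 9 side wrist;  python3 -c "
import cv2
a=cv2.imread('pics/side9.png');cv2.imwrite('pics/d9.png',cv2.resize(a[120:210,325:415],None,fx=6,fy=6,interpolation=cv2.INTER_CUBIC))"
```

```text
18.4 [ 0.42770946 -0.31759035  0.08561382] [1.79992762e+02 5.32295528e-03 8.21794932e+01] [ 0.3319133  -0.78564809  0.559468  ] 0.00038682810610171767
```

View pics/d9.png

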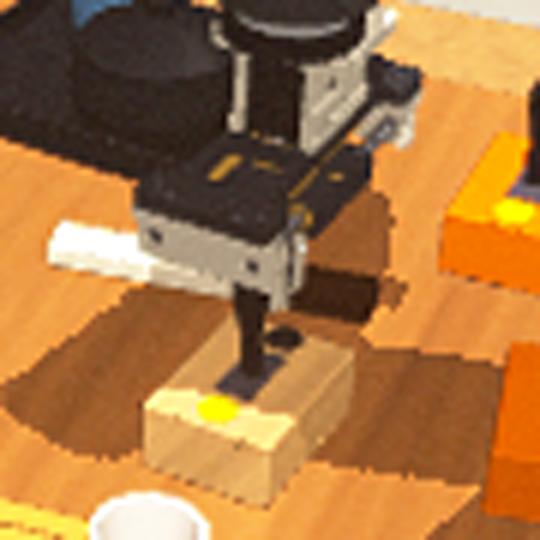

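Emit:
apply_moves:
  plan:
    - [255,[0.1,0,0],0]
    - [255,[0.1,0,0],0]
    - [255,[0,0,0],0]

```text
time_s: 18.88
tcp_pos: [0.429, -0.3075, 0.0855]
eef_rot: [-180.0, 0.0, 82.2]
contact_force: [0.5, -3.1, -0.8]
gripper_width: 0.0007
```

```bash
python3 look.py 10 side;  python3 -c "
import cv2
a=cv2.imread('pics/side10.png');cv2.imwrite('pics/d10.png',cv2.resize(a[120:210,325:415],None,fx=6,fy=6,interpolation=cv2.INTER_CUBIC))"
```

```text
18.875 [ 0.42898454 -0.30752175  0.08549234] [-1.79994602e+02  2.78354422e-03  8.21913883e+01] [ 0.46319714 -3.09378945 -0.75067809] 0.0006584511036667918
```

View pics/d10.png

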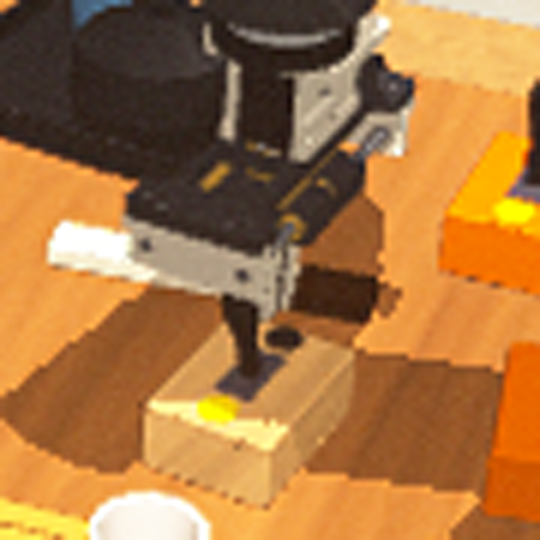

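Emit:
apply_moves:
  plan:
    - [255,[0.08,0,0],0]
    - [255,[0,0,0],0]

```text
time_s: 19.18
tcp_pos: [0.4294, -0.3037, 0.0855]
eef_rot: [-180.0, 0.0, 82.2]
contact_force: [0.1, -3.3, -1.1]
gripper_width: 0.0002
```

```bash
python3 look.py 11 side scene;  python3 -c "
import cv2,numpy as np
a=cv2.imread('pics/side11.png');b=cv2.imread('pics/scene11.png')
f=lambda a:cv2.resize(a,None,fx=8,fy=8,interpolation=cv2.INTER_CUBIC)
cv2.imwrite('pics/d11.png',np.hstack([f(a[145:205,345:395]),f(b[145:205,260:310])]))"
```

```text
19.175 [ 0.42940631 -0.30372326  0.08551323] [-1.79987233e+02  3.02329622e-03  8.21733004e+01] [ 0.09856636 -3.31781849 -1.06898124] 0.00020503355352983335
```

View pics/d11.png

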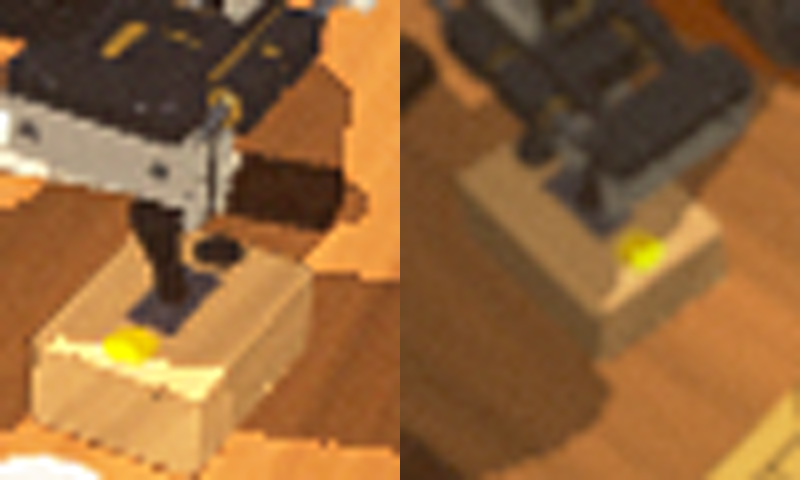

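Run:
```python
from h import *
p=(.431,-.2975,np.radians(-8))
for th in(0,.2,.3,.35,.4,.45):
    q=[proj(T(p,(0,l*np.sin(th),.045+l*np.cos(th))),'side') for l in(0.003,.05)]
    d=q[1]-q[0];print(th,q[0],q[1],d[0]/d[1])
```

```text
0 [366.42521474 181.40532844] [367.26023102 169.74297411] -0.07159928974650158
0.2 [366.34246183 181.50807064] [365.85163714 171.44588031] 0.0487791102175378
0.3 [366.30132212 181.56913601] [365.14750932 172.47169031] 0.126828216089913
0.35 [366.28099275 181.6018352 ] [364.79881713 173.02382922] 0.17278789861743818
0.4 [366.26089197 181.63587069] [364.4536419  173.60023793] 0.22490451259138966
0.45 [366.24107028 181.67115713] [364.11292872 174.19940396] 0.28482492949415805
```

Emit:
apply_moves:
  plan:
    - [255,[0.03,0,0],0]
    - [255,[0,0,0],0]
    - [255,[0,0,0],0]
    - [255,[0,0,0],0]
    - [255,[0,0,0],0]
    - [255,[0,0,0],0]
    - [255,[0,0,0],0]
    - [255,[0,0,0],0]
    - [255,[0,0,0],0]
    - [255,[0,0,0],0]
    - [255,[0,0,0],0]
    - [255,[0,0,0],0]

```text
time_s: 20.78
tcp_pos: [0.4297, -0.3023, 0.0856]
eef_rot: [-180.0, -0.0, 82.2]
contact_force: [-0.9, -3.2, -1.5]
gripper_width: 0.0004
```

Emit:
apply_moves:
  plan:
    - [255,[0,0,0],0]
    - [255,[0,0,0],0]
    - [255,[0,0,0],0]
    - [255,[0,0,0],0]
    - [255,[0,0,0],0]

```text
time_s: 21.4
tcp_pos: [0.4297, -0.3024, 0.0855]
eef_rot: [-180.0, 0.0, 82.2]
contact_force: [-1.8, -3.2, -2.3]
gripper_width: 0.0003
```

Emit:
apply_moves:
  plan:
    - [255,[-0.15,0,0],0]
    - [255,[-0.2,0,0],0]
    - [255,[-0.25,0,0],0]
    - [255,[-0.3,0,0],0]
    - [255,[-0.2,0,0],0]
    - [255,[0,0,-0.5],0]
    - [255,[0,0,-0.9],0]
    - [255,[0,0,-0.9],0]
    - [255,[0,0,-0.9],0]
    - [255,[0,0,-0.9],0]
    - [255,[0,0,0],0]
    - [255,[0,0,0],0]

```text
time_s: 22.9
tcp_pos: [0.4219, -0.3569, 0.2901]
eef_rot: [-180.0, -0.0, 82.1]
contact_force: [-0.8, 0.3, -1.5]
gripper_width: 0.0007
```

```bash
python3 look.py 12 side scene wrist;  python3 -c "
import cv2,numpy as np
a=cv2.imread('pics/side12.png');b=cv2.imread('pics/scene12.png')
f=lambda a:cv2.resize(a,None,fx=5,fy=5,interpolation=cv2.INTER_CUBIC)
cv2.imwrite('pics/d12.png',np.hstack([f(a[135:210,320:400]),f(b[200:275,240:320])]))"
```

```text
22.9 [ 0.42186364 -0.35685603  0.29005685] [-1.79986430e+02 -3.54532403e-02  8.21409907e+01] [-0.83712921  0.30027123 -1.51339764] 0.0006518625018037702
```

View pics/d12.png

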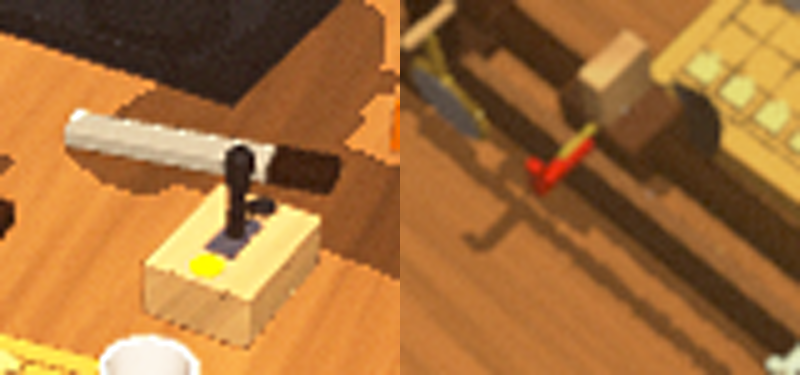

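View pics/wrist12.png

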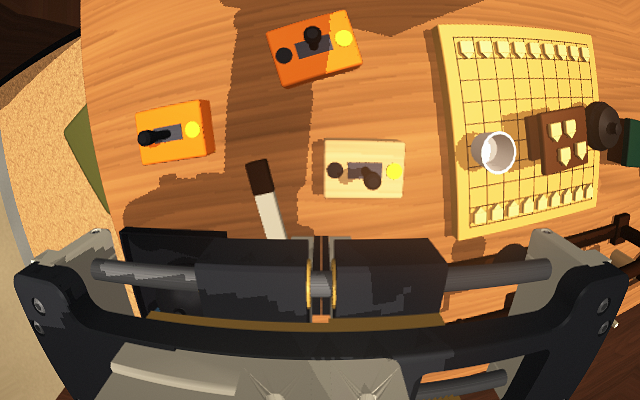

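View pics/scene12.png

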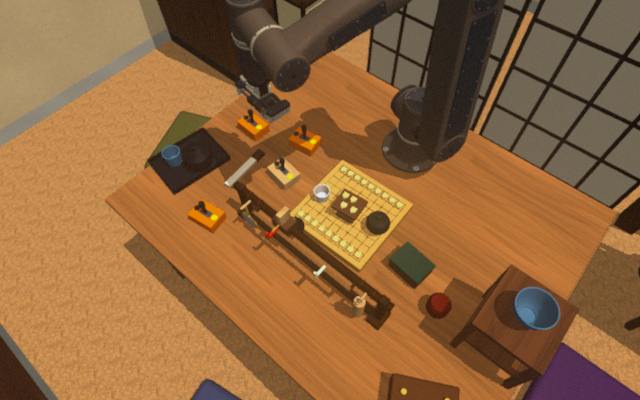

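```bash
python3 -c "
from plant import close_job
print(close_job())"
```

```text
the job is handed in; nothing more can be done
None
```

I did both steps in the order asked and handed the job in at about 23 s, with the arm clear of everything.

- **Lamp:** I slid it along the rail to the red marker and corrected it twice, because the first stop was about 1.8 mm off and the second about 1 mm. The last close-up wrist picture showed the pointer centred on the red bar to within about 0.2 mm. A later scene picture still showed it there.
- **Dimmer:** I pushed the pale box's lever towards the yellow dot with the closed fingers and held it for about 2.2 s. I then backed off the way I came. The pictures afterwards show it upright again.
- **Dimmer tilt:** I only have estimates of how far over it was held. One picture taken just before the last 1.5 mm of push gave about 0.37 rad. The geometry then suggests about 0.4 rad, and the steady force of about 3 to 4 N fits that.
- **Everything else:** No other contact showed in the force readings, and in the last pictures everything else looked to be where it started.

One early check disagreed. My first fit of the rail assumed the markers were centred on the lath, 36 mm beyond the rail axis, and it did not match the images. They actually sit about 54 mm out, under the pointer tip, and the corrected fit agreed to within a few pixels.

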